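# Release the food can from its ratchet holder

## Task

Two one-handed clamp holders stand on the worktop, one gripping the food can, the other the pepper mill. Release the food can: lift the ratchet pawl of its holder clear of the toothed bar and leave it raised, then draw the bar fully back by its knob so that the jaw stands away from the can, and let go. The can stays standing in its place, and the holder with the pepper mill stays clamped as it is.

Things in the scene. Friction and masses are not known exactly. Their poses are not given: they have to be found in the camera images.
- can_centre (a point): centre (half-way up) of the food can: labelled metal can, diameter 74, height 110, standing loose on the 12 thick, 84 wide wooden base of its holder, between two flat jaws. The holder is fixed to the worktop; its bar points from the can roughly to the robot's right (-y, within 13 degrees). The two like holders may have changed places: the one to open is this, with the can.
- can_pawl_grip (a point): centre of the pawl's grip on the can's holder: black barrel, diameter 16, 30 long, level across the bar, 85 above the worktop when down; pinch its two ends from above (holder at most 58 high round it). Axes, pawl down: x along the bar toward the can, y along barrel and pivot, z up. The pivot lies 53 from the centre along -x (toward the knob) and 35 below; the barrel rises on an arc about it.
- can_pawl (a joint): angle of that pawl: 0 is down in the teeth (locked), grows as it is lifted, stop at 0.9 rad. The nose is out of the teeth from 0.13 rad. The stiff pivot (about 1.5 N at the barrel) holds the pawl wherever it is left.
- can_knob (a point): grip point of the knob of the can holder's toothed bar: an upright black post of diameter 22 (25 at the cap), from 22 to 85 above the worktop, the point on its axis at 66; it stands at the end of the bar 98 from the pawl's barrel (pawl down). Site axes: x along the bar toward the can, y across it, z up; the bar draws straight out along -x.
- can_bar (a joint): how far that bar with its jaw is drawn out: 0 with the jaw at the can, stop at 0.035 m (fully back). It slides with about 3 N of friction; with the pawl down the teeth block it after 1 mm.
- mill_centre (a point): centre (half-way up) of the wooden pepper mill, diameter 58, height 170, standing loose in the other holder, which is to be left alone; that holder's knob stands 16 nearer to its pawl.
- mill_pawl (a joint): angle of the pawl of the pepper mill's holder, rad: 0 is locked; to be left at 0.
- mill_bar (a joint): how far the bar of the pepper mill's holder is drawn out, m; to be left at 0.
Things that resemble listed ones, but are neither listed nor needed, are in the scene too. What is shaped like the part that bears can_centre but blue or red is not meant.

How it is judged:
By the outcome, as a careful person would: the job done as asked, in the order asked, and still so for the second after the job is handed in, with the robot touching nothing.
It also fails if it takes over 32 s, if anything falls off the work surface, if the arm or the gripper's body presses on something with over 40 N, if the wrist force passes 120 N, or if a joint passes its speed limit or range.

## Robot

A 6-joint arm with a two-finger parallel gripper is mounted at the origin on a cart in front of the work surface, level with it; the furniture and walls round the work are solid. World frame = base frame: x ahead of the robot, y to its left, z up, the work surface at z = 0. Lengths are in m, angles in rad, forces in N, time in s.
With the tool pointing down it reaches from about 0.25 to 0.775 m from the base axis. Payload 4 kg.
Tool frame: the origin (TCP) lies at the very end of the fingers, on their centre line; the grasp point (between the pads) lies 19 mm behind it; z points along the fingers, y is the line along which they close (so a half turn about z gives the same grasp; the last joint's range is limited). The gripper opens to 85 mm and grips with 20 to 120 N. Pads are 22 mm wide; open, the fingers measure 114 mm over their backs; the gripper's body (76 mm by 85 mm) begins 54 mm behind the grasp point. The pads swing forward as they close: fully open they stand 13 mm farther back than shut.
Start: joints at [-1.313, 0.087, 1.371, -0, 1.684, -0.103], TCP at [0.194, -0.515, 0.193] pointing down, gripper open.
Joint ranges: [-3.1, 3.1], [-0.76, 2.03], [0.27, 2.55], [-1.08, 4.22], [0.17, 2.65], [-2.57, 2.57]. Speed limits (rad/s): [2.79, 2.79, 3.14, 3.14, 3.14, 3.14].

## Interface

Orientations are given as a unit quaternion [w, x, y, z].
In Python, from rig import arm gives the robot as it stands.
- The arm moves only by the tool step_arm, never from a script. Its argument "series" is a list of rows, each a list of 3 entries, a list of its own where there are three numbers: the turn, a rotation vector about the tool's x, y, z in degrees, then the shift along the tool's x, y, z in cm, then the closure, from 0 (fully open) to 1 (shut). A call has 1 to 5 rows; each row is the pose to reach, as a shift and turn from the pose commanded when the call began, along the tool's axes at that moment; what a row does not reach only later rows make up. A row lasts 1/12 s, in which the tool goes at most 41.7 mm and 7.16 degrees, less where a joint would pass 70% of its speed; a pose out of reach is approached as far as the arm can. A call with a gripper value outside its range is refused whole. The fingers move at their own pace and stop on an object; the grip force is fixed at half the most. Time passes only in rows, so rows that repeat a pose let the fingers close. It gives the time, the measured TCP pose, the force, the opening and the grip force at its end, in the units of the state.
- arm.state(): the state, without advancing time (a new reading comes with each control period).
- arm.get_image(name): name is "side" or "top" or "wrist"; returns the picture (400x640x3 uint8, red, green, blue); there is no depth.
- arm.calibration(name): a dict with "mtx" (3x3 intrinsics, pixels), "R" (3x3) and "t" (3): a world point X has camera coordinates R X + t. Camera axes: x right, y down, z forward; pixel columns grow to the right and rows downward; lengths in m; the calibration is good to about 2 mm. A picture is of the moment at which its call begins: read the wrist's pose just before it. calibration takes no time and is no camera call; for the wrist camera it gives the pose at the moment of the call.
- arm.finish_job(): hands the job in; it is judged then, once.
The state is a dict: "t": time; "joint_pos": joint angles; "qd": joint speeds; "tau": joint torques, N m; "tcp_pos": TCP position; "orientation": TCP orientation; "contact_force": force on the tool from outside, world axes, zero at the start; "ft_torque": the same for the moment, N m; "width": finger opening in m; "gripper_force": force on a finger pad.
Only numpy, scipy, OpenCV 4.12 (cv2) and the standard library are available. Lean on these libraries where they do the work, as an engineer would, in place of code of your own. Each camera call takes 0.05 s, during which the arm holds its last target. There are 200 camera calls.

## Working session

There is one attempt and no reset: what is moved stays moved. The work goes in short steps, Python scripts to look and compute and a tool call to move; the robot and the scene stay as the last step left them, time stands still between calls to the robot, and variables do not carry over. Pictures are saved under pics/ and viewed, at most 10 in all, crops included, and the job is handed in when it is done.

Besides the shell and the picture viewer there is one more tool, called after ">>>" as a command line: name --argument value ..., lists and objects as JSON in quotes. step_arm: Moves the arm, as the interface text tells. Its arguments: {"type":"object","properties":{"series":{"type":"array"}},"required":["series"]}

```bash
mkdir -p pics; ls; python3 - <<'E'
from rig import arm
import cv2,numpy as np
for n in("side","top"):
    cv2.imwrite(f"pics/{n}0.png",arm.get_image(n)[:,:,::-1])
    c=arm.calibration(n); print(n,np.round(c["mtx"],1).tolist(),np.round(c["R"],3).tolist(),np.round(c["t"],3).tolist())
s=arm.state();print(s["t"],s["tcp_pos"],s["orientation"],s["width"])
E
```

```text
pics
side [[514.0, 0.0, 316.5], [0.0, 514.0, 198.9], [0.0, 0.0, 1.0]] [[0.948, -0.317, 0.023], [-0.097, -0.357, -0.929], [0.302, 0.879, -0.37]] [-0.353, 0.153, 1.517]
top [[448.9, 0.0, 314.0], [0.0, 448.9, 196.1], [0.0, 0.0, 1.0]] [[-0.001, -1.0, -0.004], [-0.972, 0.002, -0.233], [0.233, 0.003, -0.972]] [0.019, 0.395, 1.281]
0.1 [ 0.19402622 -0.51407571  0.1918292 ] [-1.02053150e-03  9.83770089e-01  1.79430674e-01 -6.86398169e-05] 0.08539424717710478
```

View pics/top0.png

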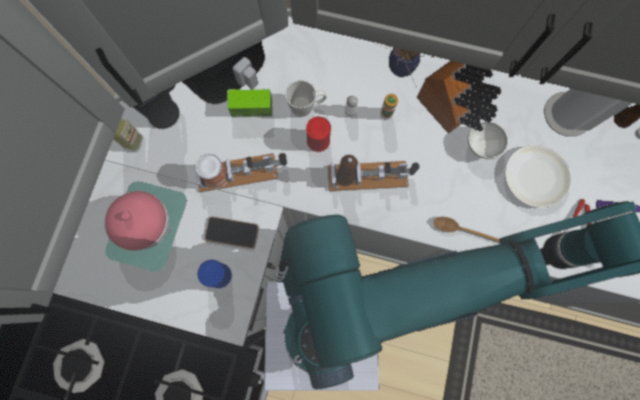

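View pics/side0.png

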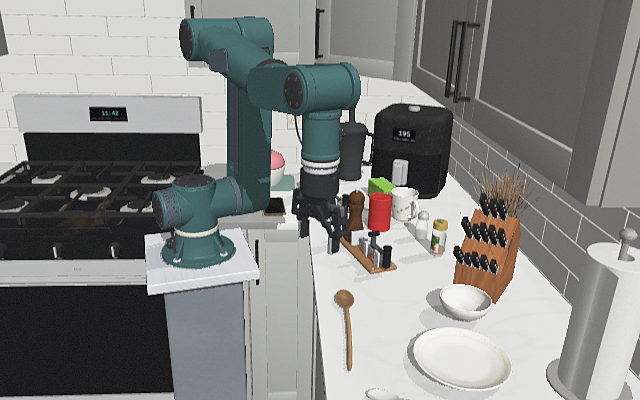

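Top view: the left holder, at (240,172), holds a bare-metal can (210,168) with its knob at (282,159). The right holder, at (370,175), holds the brown mill (347,168). The red can (318,133) and the blue can (214,273) are decoys. The left holder fits the description, so I'll confirm it in a crop.

```bash
python3 - <<'E'
import cv2
im=cv2.imread("pics/top0.png")[140:205,185:305]
cv2.imwrite("pics/crop0.png",cv2.resize(im,None,fx=6.5,fy=6.5,interpolation=cv2.INTER_CUBIC))
E
```

```text
(no output)
```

View pics/crop0.png

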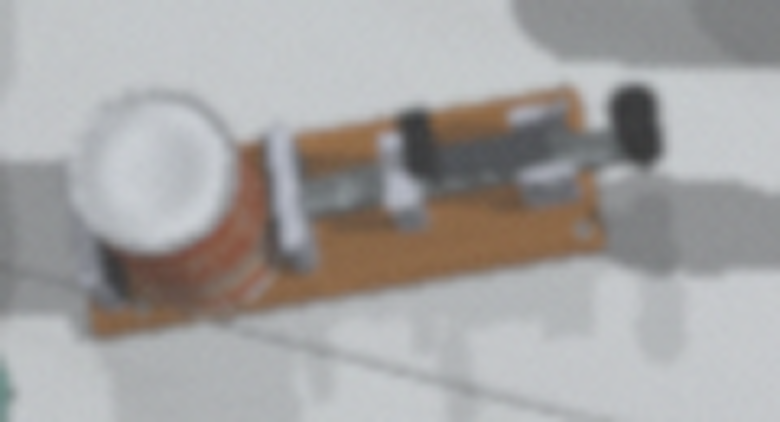

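Confirmed: the can has a red/white label, with the pawl barrel at crop (417,143) and the knob cap at crop (636,105). Next I'll cast these onto their height planes.

```bash
cat > h.py <<'E'
import numpy as np
from rig import arm
def ray(c,uv,z):
    d=c["R"].T@np.linalg.inv(c["mtx"])@[uv[0],uv[1],1]; o=-c["R"].T@c["t"]
    return o+d*(z-o[2])/d[2]
E
python3 - <<'E'
from h import *
c=arm.calibration("top")
P={}
for n,(u,v),z in[("can",(155,172),.122),("barrel",(417,143),.087),("knob",(636,108),.085),("baseE1",(577,92),.012),("baseE2",(605,245),.012),("baseW2",(92,330),.012)]:
    P[n]=ray(c,(185+u/6.5,140+v/6.5),z);print(n,P[n].round(4))
a=P["can"]-P["knob"];print(np.degrees(np.arctan2(a[1],a[0])),np.linalg.norm(P["barrel"]-P["knob"]))
a=P["can"]-P["barrel"];print(np.degrees(np.arctan2(a[1],a[0])))
a=P["baseW2"]-P["baseE2"];print(np.degrees(np.arctan2(a[1],a[0])))
s=arm.state()
from scipy.spatial.transform import Rotation as R
q=s["orientation"];M=R.from_quat(np.r_[q[1:],q[0]]).as_matrix();print(M.round(3))
E
```

```text
can [0.4637 0.3162 0.122 ]
barrel [0.488  0.2078 0.087 ]
knob [0.5049 0.1098 0.085 ]
baseE1 [0.5375 0.1437 0.012 ]
baseE2 [0.4615 0.129  0.012 ]
baseW2 [0.4206 0.369  0.012 ]
101.27982066969967 0.09948748650406601
102.60008450682953
99.65970119332206
[[ 0.936  0.353 -0.001]
 [ 0.353 -0.936  0.002]
 [ 0.    -0.002 -1.   ]]
```

>>> step_arm --series '[[[0, 0, -4], [2.6, -2.9, -0.5], 0], [[0, 0, -8], [5.3, -5.7, -1.0], 0], [[0, 0, -12], [7.9, -8.6, -1.5], 0], [[0, 0, -16], [10.6, -11.4, -2], 0], [[0, 0, -20], [13.2, -14.3, -2.5], 0]]'

```text
t: 0.52
tcp_pos: [0.2674, -0.3323, 0.2174]
orientation: [-0.001, 0.937, 0.349, 0.0]
contact_force: [0.6, -0.5, 1.0]
width: 0.0855
gripper_force: 0.0
```

>>> step_arm --series '[[[0, 0, -4], [3.5, -1.8, -0.5], 0], [[0, 0, -8], [6.9, -3.6, -1.0], 0], [[0, 0, -12], [10.4, -5.3, -1.5], 0], [[0, 0, -16], [13.8, -7.1, -2], 0], [[0, 0, -20], [17.3, -8.9, -2.5], 0]]'

```text
t: 0.93
tcp_pos: [0.3403, -0.1521, 0.2428]
orientation: [0.0, 0.862, 0.506, -0.0]
contact_force: [0.2, -0.1, 0.1]
width: 0.0854
gripper_force: 0.0
```

>>> step_arm --series '[[[0, 0, -4], [3.9, -0.5, 0], 0], [[0, 0, -8], [7.7, -1, 0], 0], [[0, 0, -12], [11.6, -1.4, 0], 0], [[0, 0, -16], [15.4, -1.9, 0], 0], [[0, 0, -20], [19.3, -2.4, 0], 0]]'

```text
t: 1.35
tcp_pos: [0.414, 0.028, 0.2426]
orientation: [0.0, 0.761, 0.649, -0.0]
contact_force: [0.9, -0.1, -0.4]
width: 0.0855
gripper_force: 0.0
```

>>> step_arm --series '[[[0, 0, -4], [3.8, 0.9, 0], 0], [[0, 0, -8], [7.6, 1.7, 0], 0], [[0, 0, -12], [11.4, 2.6, 0], 0], [[0, 0, -16], [15.2, 3.4, 0], 0], [[0, 0, -20], [19, 4.3, 0], 0]]'

```text
t: 1.77
tcp_pos: [0.4872, 0.2086, 0.2423]
orientation: [-0.0, 0.637, 0.771, -0.0]
contact_force: [1.4, -0.4, -0.2]
width: 0.0854
gripper_force: 0.0
```

```bash
python3 - <<'E'
from h import *
import cv2
c=arm.calibration("wrist");im=arm.get_image("wrist")
np.savez("w1.npz",**c); cv2.imwrite("pics/w1.png",im[:,:,::-1])
print((-c["R"].T@c["t"]).round(4),c["R"].round(3).tolist(),c["mtx"][0,0])
s=arm.state();print(s["tcp_pos"])
E
```

```text
[0.4753 0.2754 0.4227] [[0.982, 0.189, -0.001], [0.182, -0.944, 0.274], [0.051, -0.27, -0.962]] 318.92507282236795
[0.48890706 0.21482715 0.24030907]
```

View pics/w1.png

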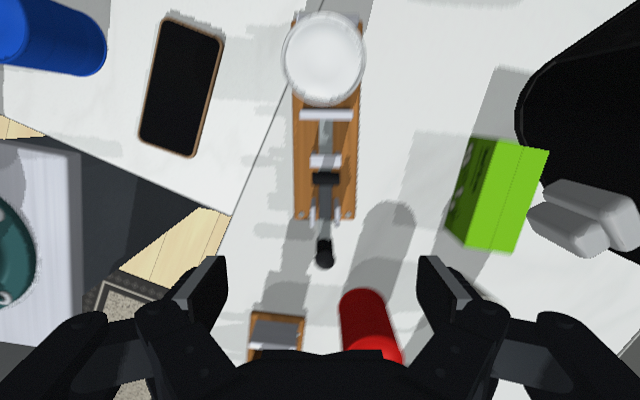

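Wrist view: can lid at (324,58), barrel at (326,178) with its ends at 313 and 339, knob cap at about (324,246).

```bash
python3 - <<'E'
from h import *
import cv2
c=np.load("w1.npz");im=cv2.imread("pics/w1.png")
m=(im.max(2)<45).astype(np.uint8)
n,l,st,ce=cv2.connectedComponentsWithStats(m[165:275,300:350].copy())
for i in range(1,n):
    if st[i,4]>30:print(st[i]+[300,165,0,0,0],ce[i]+[300,165])
for nm,uv,z in[("can",(324,57),.122),("barrel",(326,176.5),.093),("barrelC",(326,178),.085),("bl",(313,178),.085),("br",(339,178),.085),("knob",(324,246),.085)]:print(nm,ray(c,uv,z).round(4))
E
```

```text
[313 172  26  13 295] [325.45423729 177.70847458]
[316 240  18  28 361] [324.43213296 252.91689751]
can [0.4681 0.3217 0.122 ]
barrel [0.4915 0.2134 0.093 ]
barrelC [0.4922 0.2103 0.085 ]
bl [0.4784 0.2077 0.085 ]
br [0.5059 0.2129 0.085 ]
knob [0.5051 0.1323 0.085 ]
```

>>> step_arm --series '[[[0, 0, 0], [0, 0, 3], 0], [[0, 0, 0], [0, 0, 6], 0], [[0, 0, 0], [0, 0, 9], 0], [[0, 0, 0], [0, 0, 9], 0], [[0, 0, 0], [0, 0, 9], 0.2]]'

```text
t: 2.23
tcp_pos: [0.4856, 0.2059, 0.1507]
orientation: [-0.001, 0.638, 0.77, -0.002]
contact_force: [-0.1, -0.0, 1.2]
width: 0.0751
gripper_force: 0.0
```

```bash
python3 - <<'E'
from h import *
import cv2
c=arm.calibration("wrist");im=arm.get_image("wrist")
np.savez("w2.npz",**c); cv2.imwrite("pics/w2.png",im[:,:,::-1])
s=arm.state();print(s["tcp_pos"],s["orientation"],s["width"])
E
```

```text
[0.4872527  0.2063907  0.15340665] [-2.20757237e-05  6.38414340e-01  7.69692867e-01 -1.47038878e-04] 0.06917503437941397
```

View pics/w2.png

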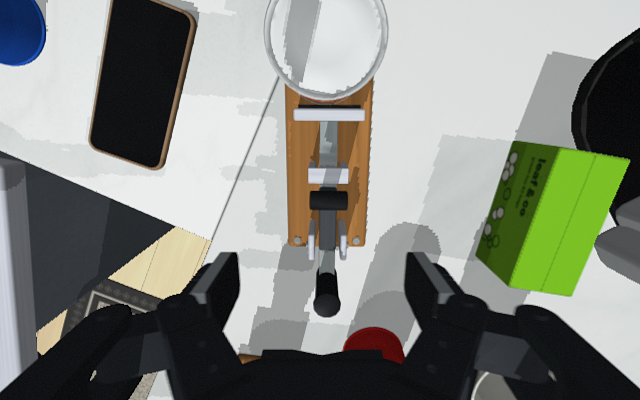

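The barrel is at (328,200), spanning columns 309–348. The knob cap is at about (327,302) and the can lid at (326,43).

```bash
python3 - <<'E'
from h import *
import cv2
c=dict(np.load("w2.npz"));im=cv2.imread("pics/w2.png")
m=(im.max(2)<45).astype(np.uint8)
n,l,st,ce=cv2.connectedComponentsWithStats(m[185:325,305:352].copy())
for i in range(1,n):
    if st[i,4]>50:print(st[i]+[305,185,0,0,0],ce[i]+[305,185])
for nm,uv,z in[("barrelC",(328.5,200),.085),("bl",(309.5,200),.085),("br",(348,200),.085),("knobcap",(327,302),.085),("can",(326,43),.122)]:print(nm,ray(c,uv,z).round(4))
E
```

```text
[310 187  38  23 762] [328.29265092 199.12729659]
[314 269  26  48 819] [327.13553114 292.57875458]
barrelC [0.4911 0.208  0.085 ]
bl [0.4762 0.2052 0.085 ]
br [0.5064 0.2109 0.085 ]
knobcap [0.5075 0.1165 0.085 ]
can [0.4688 0.3127 0.122 ]
```

>>> step_arm --series '[[[0, 0, 0], [0.2, 0.4, 2], 0.2], [[0, 0, 0], [0.2, 0.4, 4.5], 0.2], [[0, 0, 0], [0.2, 0.4, 7], 0.2], [[0, 0, 0], [0.2, 0.4, 8.5], 0.2], [[0, 0, 0], [0.2, 0.4, 8.5], 0.3]]'

```text
t: 2.7
tcp_pos: [0.4901, 0.2088, 0.0669]
orientation: [-0.001, 0.638, 0.77, -0.001]
contact_force: [-0.4, -0.3, -0.8]
width: 0.06
gripper_force: 0.0
```

>>> step_arm --series '[[[0, 0, 0], [0, 0, 0], 0.5], [[0, 0, 0], [0, 0, 0], 0.7], [[0, 0, 0], [0, 0, 0], 0.8], [[0, 0, 0], [0, 0, 0], 0.9], [[0, 0, 0], [0, 0, 0], 0.9]]'

```text
t: 3.12
tcp_pos: [0.4917, 0.2095, 0.0694]
orientation: [0.001, 0.638, 0.77, 0.001]
contact_force: [-0.4, -0.1, 0.2]
width: 0.0085
gripper_force: 0.0
```

```bash
python3 - <<'E'
from h import *
import cv2
im=arm.get_image("wrist"); cv2.imwrite("pics/w3.png",im[:,:,::-1])
s=arm.state();print(s["tcp_pos"],s["orientation"],s["width"],s["gripper_force"],s["contact_force"])
E
```

```text
[0.49141163 0.20944846 0.06899574] [5.76017488e-04 6.38298620e-01 7.69788246e-01 7.72340086e-04] 0.008432865119356236 0.0 [-0.2161942  -0.20603904 -0.16407905]
```

View pics/w3.png

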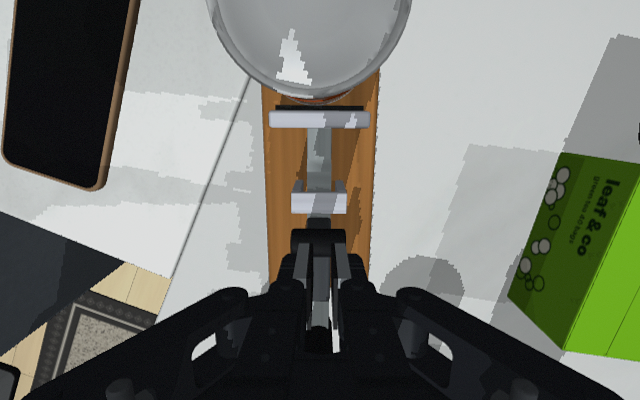

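The fingers closed to 8 mm with no force, so they missed. The barrel is visible ahead of the fingers at about (319,239). I'll measure how far off it is.

```bash
python3 - <<'E'
from h import *
import cv2
c=arm.calibration("wrist")
np.savez("w3.npz",**c)
for uv in[(319,229),(319,240),(319,250),(292,240),(347,240)]:print(uv,ray(c,uv,.085).round(4),ray(c,uv,.12).round(4))
s=arm.state();
for z in(.066,.085):
    p=c["R"]@np.r_[s["tcp_pos"][:2],z]+c["t"];p=c["mtx"]@p;print("tcp axis pix",z,p[:2]/p[2])
im=cv2.imread("pics/w3.png")[180:370,230:410]
cv2.imwrite("pics/w3c.png",cv2.convertScaleAbs(cv2.resize(im,None,fx=3.1,fy=3.1,interpolation=cv2.INTER_CUBIC),alpha=2.2,beta=10))
E
```

```text
(319, 229) [0.4894 0.2159 0.085 ] [0.4873 0.2287 0.12  ]
(319, 240) [0.4906 0.2096 0.085 ] [0.4882 0.2237 0.12  ]
(319, 250) [0.4917 0.2037 0.085 ] [0.4891 0.2191 0.12  ]
(292, 240) [0.4759 0.2068 0.085 ] [0.4766 0.2216 0.12  ]
(347, 240) [0.5058 0.2124 0.085 ] [0.5002 0.226  0.12  ]
tcp axis pix 0.066 [320.46376696 228.53038573]
tcp axis pix 0.085 [320.40212381 240.45023375]
```

View pics/w3c.png

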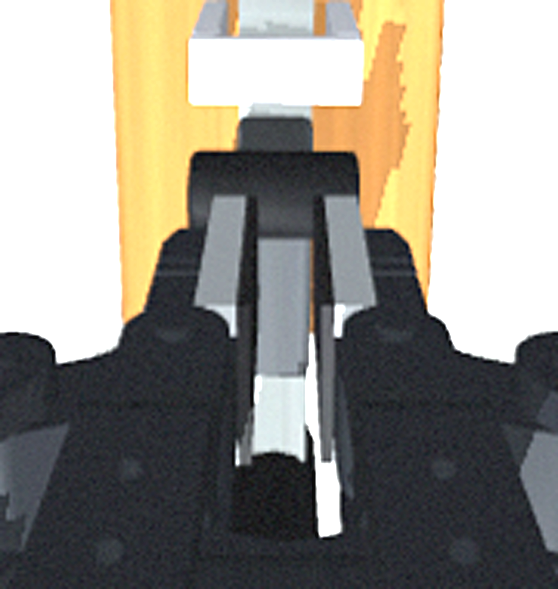

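The fingers are above the barrel: the tips occlude it at row 243, and that fits tips at about z≈0.10 rather than 0.069. I'll open, go lower in stages while watching the force, and close again.

>>> step_arm --series '[[[0, 0, 0], [0, 0, 0], 0.6], [[0, 0, 0], [0, 0, 0], 0.4], [[0, 0, 0], [0, 0, 0], 0.4], [[0, 0, 0], [0, 0, 0], 0.4], [[0, 0, 0], [0, 0, 0], 0.4]]'

```text
t: 3.58
tcp_pos: [0.4907, 0.2092, 0.0678]
orientation: [0.0, 0.638, 0.77, -0.0]
contact_force: [0.1, -0.1, 0.4]
width: 0.0516
gripper_force: 0.0
```

>>> step_arm --series '[[[0, 0, 0], [0, 0, 0.5], 0.4], [[0, 0, 0], [0, 0, 1], 0.4], [[0, 0, 0], [0, 0, 1.5], 0.4], [[0, 0, 0], [0, 0, 2], 0.4], [[0, 0, 0], [0, 0, 2], 0.4]]'

```text
t: 4.0
tcp_pos: [0.4896, 0.2089, 0.046]
orientation: [-0.001, 0.638, 0.77, -0.001]
contact_force: [-0.5, 0.3, 0.1]
width: 0.0515
gripper_force: 0.0
```

```bash
python3 - <<'E'
from h import *
import cv2
c=arm.calibration("wrist");s=arm.state();im=arm.get_image("wrist");t=arm.get_image("side")
print(s["tcp_pos"],s["width"],s["contact_force"])
a=cv2.convertScaleAbs(im[170:400,200:440,::-1],alpha=2,beta=10)
b=t[150:290,270:430,::-1]
a=cv2.resize(a,(480,460));b=cv2.resize(b,(320,280),interpolation=cv2.INTER_CUBIC)
o=np.zeros((460,800,3),np.uint8);o[:,:480]=a;o[:280,480:]=b
cv2.imwrite("pics/w4.png",o)
E
```

```text
[0.48955663 0.20889485 0.04595424] 0.05150175355633462 [-0.53138271  0.31115652  0.07026047]
```

View pics/w4.png

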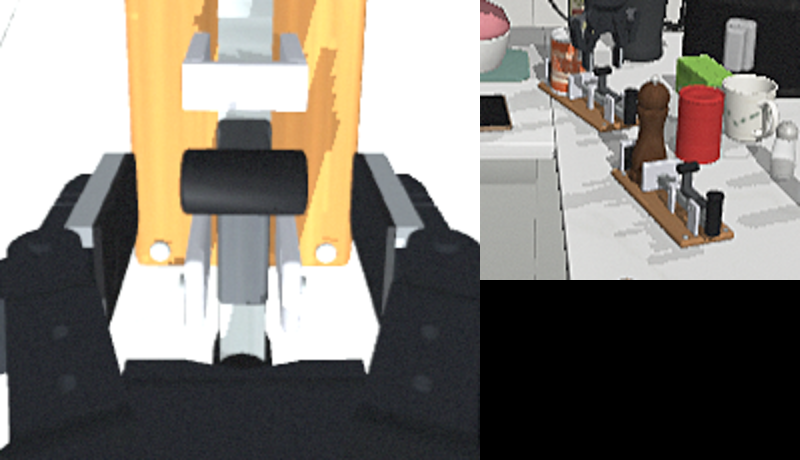

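In the wrist crop the barrel sits centred between the pads, and in the side crop the fingertips are still above the barrel. I'll triangulate the tip height.

```bash
python3 - <<'E'
from h import *
c=arm.calibration("wrist");s=arm.state();print(s["tcp_pos"])
def two(uv1,uv2):
    f=lambda uv:c["R"].T@np.linalg.inv(c["mtx"])@[uv[0],uv[1],1]
    o=-c["R"].T@c["t"];a,b=f(uv1),f(uv2);w=s["width"]; k=w/np.linalg.norm(a-b);return o+k*a,o+k*b
print("tips by width",two((200+135/2,170+153/2),(200+352/2,170+153/2)))
cs=arm.calibration("side");o=-cs["R"].T@cs["t"]
for uv in[(325,181),(345,182),(331,186)]:
    d=cs["R"].T@np.linalg.inv(cs["mtx"])@[uv[0],uv[1],1];k=(.209-o[1])/d[1];print(uv,(o+k*d).round(3))
E
```

```text
[0.4904018  0.20917022 0.04726046]
tips by width (array([0.46472365, 0.21180585, 0.08857943]), array([0.51499864, 0.22124382, 0.08851241]))
(325, 181) [0.471 0.209 0.102]
(345, 182) [0.547 0.209 0.091]
(331, 186) [0.494 0.209 0.081]
```

>>> step_arm --series '[[[0, 0, 0], [0, 0, 0.5], 0.4], [[0, 0, 0], [0, 0, 1], 0.4], [[0, 0, 0], [0, 0, 1.5], 0.4], [[0, 0, 0], [0, 0, 1.5], 0.4], [[0, 0, 0], [0, 0, 1.5], 0.5]]'

```text
t: 4.52
tcp_pos: [0.4903, 0.2091, 0.0322]
orientation: [-0.0, 0.638, 0.77, -0.001]
contact_force: [-0.2, 0.0, -0.2]
width: 0.0427
gripper_force: 0.0
```

>>> step_arm --series '[[[0, 0, 0], [0, 0, 0], 0.6], [[0, 0, 0], [0, 0, 0], 0.7], [[0, 0, 0], [0, 0, 0], 0.75], [[0, 0, 0], [0, 0, 0], 0.8], [[0, 0, 0], [0, 0, 0], 0.8]]'

```text
t: 4.93
tcp_pos: [0.4898, 0.2092, 0.0333]
orientation: [-0.001, 0.638, 0.77, -0.001]
contact_force: [-5.2, -0.8, 4.0]
width: 0.0285
gripper_force: 59.3
```

Gripped: 28.5 mm opening at 59 N. Next I swing the pawl rigidly about its pivot by 30° about tool +y.

>>> step_arm --series '[[[0, 6, 0], [0.15, 0, -0.56], 0.8], [[0, 12, 0], [0.25, 0, -1.14], 0.8], [[0, 18, 0], [0.28, 0, -1.72], 0.8], [[0, 24, 0], [0.25, 0, -2.31], 0.8], [[0, 30, 0], [0.17, 0, -2.88], 0.8]]'

```text
t: 5.35
tcp_pos: [0.4894, 0.2107, 0.0622]
orientation: [-0.201, 0.616, 0.744, 0.166]
contact_force: [-5.8, -1.0, -3.3]
width: 0.0288
gripper_force: 62.0
```

>>> step_arm --series '[[[0, 0, 0], [0, 0, 0], 0.8], [[0, 0, 0], [0, 0, 0], 0.8], [[0, 0, 0], [0, 0, 0], 0.6], [[0, 0, 0], [0, 0, 0], 0.4], [[0, 0, 0], [0, 0, 0], 0.4]]'

```text
t: 5.77
tcp_pos: [0.4912, 0.2108, 0.0617]
orientation: [-0.198, 0.617, 0.744, 0.166]
contact_force: [-0.3, 1.0, 1.1]
width: 0.0512
gripper_force: 0.0
```

>>> step_arm --series '[[[0, 0, 0], [0, 0, -2], 0.3], [[0, 0, 0], [0, 0, -5], 0.3], [[0, 0, 0], [0, 0, -9], 0.3], [[0, -7, 0], [0, 0, -9], 0.3], [[0, -14, 0], [0, 0, -9], 0.3]]'

```text
t: 6.18
tcp_pos: [0.5027, 0.1627, 0.1423]
orientation: [-0.102, 0.635, 0.76, 0.09]
contact_force: [-0.6, 1.2, -1.3]
width: 0.0597
gripper_force: 0.0
```

>>> step_arm --series '[[[0, -7, 0], [0, 0, 0], 0.3], [[0, -14, 0], [0, 0, 0], 0.3], [[0, -16, 0], [0, 0, 0], 0.3], [[0, -16, 0], [0, 0, 0], 0.3], [[0, -16, 0], [0, 0, 0], 0.3]]'

```text
t: 6.6
tcp_pos: [0.4988, 0.1678, 0.1397]
orientation: [-0.0, 0.637, 0.771, 0.0]
contact_force: [0.1, -0.1, -1.0]
width: 0.0599
gripper_force: 0.0
```

```bash
python3 - <<'E'
from h import *
import cv2
c=arm.calibration("wrist");s=arm.state();im=arm.get_image("wrist");t=arm.get_image("side")
np.savez("w5.npz",**c)
print(s["tcp_pos"],s["orientation"],s["width"],s["contact_force"])
a=im[100:400,170:470,::-1]
b=t[150:230,290:370,::-1]
a=cv2.resize(a,(450,450));b=cv2.resize(b,(320,320),interpolation=cv2.INTER_CUBIC)
o=np.zeros((450,770,3),np.uint8);o[:,:450]=a;o[:320,450:]=b
cv2.imwrite("pics/w5.png",o)
E
```

```text
[0.49878328 0.16776183 0.13967987] [-1.79648086e-05  6.37410357e-01  7.70524392e-01  4.45195298e-04] 0.05986089979256213 [ 0.14786404 -0.05198617 -1.01556502]
```

View pics/w5.png

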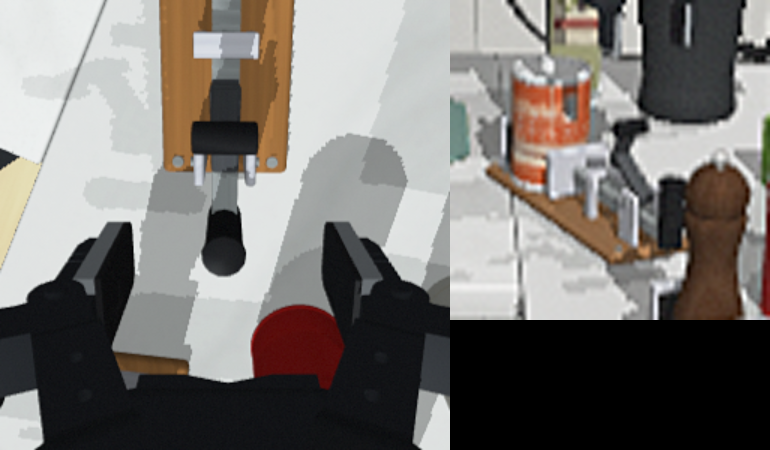

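The pawl stands raised. The knob cap is at crop (223,253), full image (318.7,268.7). The red decoy can is to the right and beyond, so I'll check its clearance.

```bash
python3 - <<'E'
from h import *
c=dict(np.load("w5.npz"));t=arm.calibration("top")
k=ray(c,(318.7,268.7),.085);print("knob",k)
print("barrel raised",ray(c,(170+224/1.5,100+137/1.5),.107))
print("red top far edges wrist",ray(c,(170+252/1.5,100+345/1.5),.11),ray(c,(170+297/1.5,100+306/1.5),.11))
print("red top cam",ray(t,(318,126),.11),ray(t,(306,126),.11), ray(t,(318,118),.11))
print("mill base left", ray(t,(328,180),.012))
s=arm.state();x=np.array([-.189,.982]);y=np.array([.982,.189])
d=k[:2]-s["tcp_pos"][:2];print("tool dx dy",d@x,d@y)
E
```

```text
knob [0.50719391 0.11459713 0.085     ]
barrel raised [0.49490543 0.18350586 0.107     ]
red top far edges wrist [0.52926494 0.07882277 0.11      ] [0.54683899 0.10546095 0.11      ]
red top cam [0.59024246 0.00653197 0.11      ] [0.5903417  0.04159734 0.11      ] [0.61532741 0.00644832 0.11      ]
mill base left [ 0.45376505 -0.02411852  0.012     ]
tool dx dy -0.05226114660872433 -0.0016167580232833545
```

>>> step_arm --series '[[[0, 0, 0], [-2.5, 0, 0], 0.35], [[0, 0, 0], [-5.3, -0.1, 0], 0.4], [[0, 0, 0], [-5.3, -0.1, 2], 0.4], [[0, 0, 0], [-5.3, -0.1, 5], 0.4], [[0, 0, 0], [-5.3, -0.1, 8], 0.4]]'

```text
t: 7.12
tcp_pos: [0.5092, 0.1125, 0.0598]
orientation: [0.001, 0.64, 0.768, 0.001]
contact_force: [-0.1, 0.1, -0.8]
width: 0.0515
gripper_force: 0.0
```

>>> step_arm --series '[[[0, 0, 0], [0, 0, 2], 0.4], [[0, 0, 0], [0, 0, 4.2], 0.4], [[0, 0, 0], [0, 0, 4.2], 0.4], [[0, 0, 0], [0, 0, 4.2], 0.5], [[0, 0, 0], [0, 0, 4.2], 0.6]]'

```text
t: 7.53
tcp_pos: [0.5087, 0.1138, 0.0189]
orientation: [0.001, 0.639, 0.769, 0.001]
contact_force: [1.0, 0.6, -0.3]
width: 0.0344
gripper_force: 0.0
```

>>> step_arm --series '[[[0, 0, 0], [0, 0, 0], 0.7], [[0, 0, 0], [0, 0, 0], 0.8], [[0, 0, 0], [0, 0, 0], 0.88], [[0, 0, 0], [0, 0, 0], 0.88], [[0, 0, 0], [0, 0, 0], 0.88]]'

```text
t: 7.95
tcp_pos: [0.5068, 0.1135, 0.0197]
orientation: [0.0, 0.638, 0.77, -0.001]
contact_force: [-5.3, -3.0, 3.7]
width: 0.022
gripper_force: 58.4
```

>>> step_arm --series '[[[0, 0, 0], [-0.8, 0, 0], 0.88], [[0, 0, 0], [-1.6, 0, 0], 0.88], [[0, 0, 0], [-2.4, 0, 0], 0.88], [[0, 0, 0], [-3.1, 0, 0], 0.88], [[0, 0, 0], [-3.5, 0, 0], 0.88]]'

```text
t: 8.37
tcp_pos: [0.5127, 0.0804, 0.0197]
orientation: [-0.001, 0.638, 0.77, -0.0]
contact_force: [-8.1, 2.0, 5.6]
width: 0.0214
gripper_force: 58.6
```

>>> step_arm --series '[[[0, 0, 0], [-0.2, 0, 0], 0.88], [[0, 0, 0], [-0.2, 0, 0], 0.88], [[0, 0, 0], [-0.2, 0, 0], 0.88]]'

```text
t: 8.62
tcp_pos: [0.5129, 0.0792, 0.0196]
orientation: [-0.002, 0.638, 0.77, -0.0]
contact_force: [-7.7, 2.7, 6.0]
width: 0.0219
gripper_force: 58.6
```

>>> step_arm --series '[[[0, 0, 0], [-0.2, 0, 0], 0.88], [[0, 0, 0], [-0.4, 0, 0], 0.88], [[0, 0, 0], [-0.4, 0, 0], 0.88], [[0, 0, 0], [-0.4, 0, 0], 0.88]]'

```text
t: 8.95
tcp_pos: [0.5128, 0.0795, 0.0196]
orientation: [-0.005, 0.638, 0.77, 0.002]
contact_force: [-9.7, 12.4, 6.0]
width: 0.0224
gripper_force: 58.6
```

The bar is at its stop: the force rose and the position holds. I'll let go and lift straight up.

>>> step_arm --series '[[[0, 0, 0], [0, 0, 0], 0.7], [[0, 0, 0], [0, 0, 0], 0.5], [[0, 0, 0], [0.2, 0, 0], 0.45], [[0, 0, 0], [0.3, 0, 0], 0.45], [[0, 0, 0], [0.3, 0, -1], 0.45]]'

```text
t: 9.37
tcp_pos: [0.5136, 0.077, 0.0266]
orientation: [-0.001, 0.638, 0.77, -0.001]
contact_force: [-0.8, -0.5, -0.3]
width: 0.0471
gripper_force: 0.0
```

>>> step_arm --series '[[[0, 0, 0], [0, 0, -3], 0.45], [[0, 0, 0], [0, 0, -6.5], 0.45], [[0, 0, 0], [0, 0, -10], 0.45], [[0, 0, 0], [0, 0, -13], 0.45], [[0, 0, 0], [-2, 0, -16], 0.45]]'

```text
t: 9.78
tcp_pos: [0.5184, 0.0595, 0.191]
orientation: [0.0, 0.637, 0.771, 0.002]
contact_force: [1.3, -0.8, -0.7]
width: 0.0468
gripper_force: 0.0
```

```bash
python3 - <<'E'
from h import *
import cv2
c=arm.calibration("wrist");s=arm.state();im=arm.get_image("wrist");t=arm.get_image("side");u=arm.get_image("top")
print(s["tcp_pos"],s["width"],s["contact_force"])
f=lambda i,a,b,w,h:cv2.resize(i[a[0]:a[1],b[0]:b[1],::-1],(w,h),interpolation=cv2.INTER_CUBIC)
o=np.zeros((580,800,3),np.uint8)
o[:300,:480]=f(im,(0,400),(0,640),480,300);o[:320,480:]=f(t,(150,230),(290,370),320,320);o[320:,:480]=f(u,(110,240),(185,425),480,260)
cv2.imwrite("pics/w6.png",o)
E
```

```text
[0.51841079 0.05950103 0.19100693] 0.04676812875284379 [ 1.34523059 -0.83188552 -0.68655932]
```

View pics/w6.png

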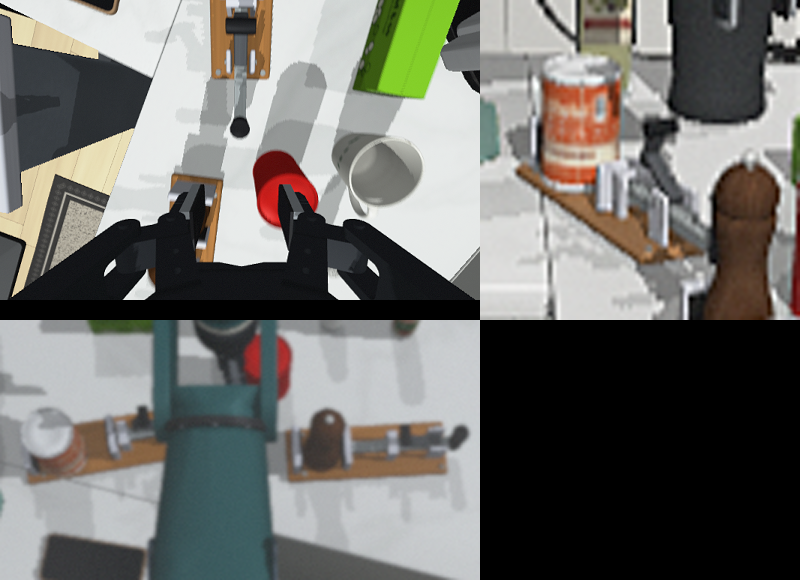

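The can is standing with its jaw drawn well away, the pawl is raised, the mill holder is unchanged, and the gripper is clear. I'm handing it in.

```bash
python3 -c "
from rig import arm
print(arm.finish_job())"
```

```text
the job is handed in; nothing more can be done
None
```

I released the food can and handed the job in at about 10 s: its pawl is left raised, the bar is drawn back to its stop, the can still stands in place, and the mill's holder was not touched.

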